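# Park the index plunger and run the sample shuttle across

## Task

The sample shuttle is locked by its leaning, sprung T-handle plunger. Pull the T-handle out along its own axis, twist it about a sixth of a turn either way and let it settle into a rest notch so that it stays out by itself; then take the carriage by its knob and slide it all the way across to the stop at the left end. The tin must stay upright in the carriage's tray, and the other loose things on the bench are to be left alone.

Things in the scene. Friction and masses are not known exactly. Their poses are not given: they have to be found in the camera images.
- plunger_grip (a point): Centre of the plunger's black T-handle, a rounded bar 84 mm long (y axis), 18 mm wide (x axis) and 20 mm deep (z axis), about 110 mm above the worktop. z is the plunger's axis, outward: up, leaning 25 degrees from vertical to the robot's side. The frame moves and turns with the handle. Grip the bar across its 18 mm, tool in line with the axis; it is on a 12 mm stem.
- plunger_pull (a joint): How far the plunger is pulled out along its axis, m: 0 = fully in (its tip locks the carriage), hard stop at 0.028. A spring pulls it back, 7 N at 0 and 14 N at 0.028. A cross pin on the stem, parallel to the T-bar, starts in a deep slot of the collar; only from 0.021 outward does it clear the teeth so that the handle can turn. Let go in a rest notch it reads about 0.016 and the carriage is free.
- plunger_turn (a joint): Turn of the T-handle about the plunger axis, rad, counter-clockwise positive looking down on the handle; about 0 at the start (bar along the carriage travel). The rest notches, 5 mm deep, are at +1.05 and -1.05 (60 degrees); either will do. Hard stops at +1.10 and -1.10, so a notch lies at the end of each turn.
- collar_top (a point): On the plunger axis at the level of the tooth tops of the fixed steel collar, 48 mm across with six teeth, from which the plunger comes out; same z axis as the plunger. With the plunger in, the centre of the T-bar is 32 mm farther out, so fingertips have room beneath the bar on both sides.
- carriage (a joint): Travel of the carriage, m: 0 at the start (locked by the plunger), 0.13 at the left end stop. It runs level, along the y axis of shuttle, with about 2.5 N of friction, and stays where it is left.
- carriage_knob (a point): Middle of the carriage's upright black grip knob, 30 mm in diameter and 36 mm tall, on a 16 mm steel post; this point is 92 mm above the worktop, the knob's top 110 mm. It can be pinched from above. The axes are those of shuttle. The tin stands beside it, on its -y side, at least 38 mm from the knob.
- shuttle: The fixed bench slide: grey plate 150 x 350 x 12 mm with two rails, an end stop at each end and the plunger's bracket in front on the right. Origin at the underside, middle of its length. Its y axis is the direction of the carriage's travel (towards the robot's left), x away from the robot, z up. It stands with a different position and yaw each time.
- tray_centre (a point): Centre of the floor of the carriage's shallow square tray, 90 x 90 mm inside with a rim 14 mm high, 38 mm above the worktop; moves with the carriage.
- tin_centre (a point): Centre (half-way up) of the round white sample tin, 65 mm across, 52 mm tall, standing loose in the carriage's tray; z axis up.
- moisture_meter: Bystander: grey hand-held meter, 136 x 56 x 29 mm; origin at its underside. Leave alone.
- espresso_cup: Bystander: white espresso cup, 60 x 84 x 49 mm; origin at its underside. Leave alone.
- timer: Bystander: white kitchen timer, 66 x 58 x 19 mm; origin at its underside. Leave alone.
- mouse: Bystander: black computer mouse, 103 x 60 x 36 mm; origin at its underside. Leave alone.
Mind the look-alikes: they are no part of the job. Leave any purple or red look-alike of the part that bears tin_centre alone.

How it is judged:
On the way, in this order (a step that is already met when the one before it is completed fails the run):
1. the plunger stays retracted in a rest notch, handle let go (value of joint plunger_pull between 0.013 and 0.019 m and (value of joint plunger_turn between 0.93 and 1.15 rad or value of joint plunger_turn between -1.15 and -0.93 rad) and contact force between the fingers and plunger_turn below 0.3 N), for 0.3 s.
2. the carriage is slid across to its left end stop (value of joint carriage above 0.124 m), for 0.2 s.
At the end, for the whole second after the job is handed in: The plunger rests by itself in a rest notch (0.013 to 0.019 m out, turned 0.93 to 1.15 rad either way); the carriage stands still within 6 mm of its left end stop; the tin stands upright in its tray, within 30 mm of the tray's centre (value of joint plunger_pull between 0.013 and 0.019 m and (value of joint plunger_turn between 0.93 and 1.15 rad or value of joint plunger_turn between -1.15 and -0.93 rad) and value of joint carriage above 0.124 m and velocity of joint carriage between -0.01 and 0.01 m/s and angle between tin_centre's own z axis and vertical below 0.15 rad and horizontal distance between tin_centre and tray_centre below 0.03 m and z of tin_centre in the frame of tray_centre below 0.035 m and linear speed of sample_tin below 0.02 m/s); the robot touches nothing.
It fails at once if the tin is tipped over (angle between tin_centre's own z axis and vertical above 0.5 rad).
It fails at once if a bystander is shifted by more than 30 mm (distance of any of moisture_meter, espresso_cup, timer, mouse from where it was at the start of the episode above 0.03 m).
It also fails if it takes over 48 s, if anything falls off the work surface, if the arm or the gripper's body presses on something with over 40 N, if the wrist force passes 120 N, or if a joint passes its speed limit or range.

## Robot

A 7-joint arm with a two-finger parallel gripper is mounted at the origin on a cart in front of the work surface, level with it; the furniture and walls round the work are solid. World frame = base frame: x ahead of the robot, y to its left, z up, the work surface at z = 0. Lengths are in m, angles in rad, forces in N, time in s.
With the tool pointing down it reaches from about 0.4 to 0.875 m from the base axis. Payload 19.3 kg.
Tool frame: the origin (TCP) lies at the very end of the fingers, on their centre line; the grasp point (between the pads) lies 19 mm behind it; z points along the fingers, y is the line along which they close (so a half turn about z gives the same grasp; the last joint's range is limited). The gripper opens to 85 mm and grips with 20 to 120 N. Pads are 22 mm wide; open, the fingers measure 114 mm over their backs; the gripper's body (76 mm by 85 mm) begins 54 mm behind the grasp point. The pads swing forward as they close: fully open they stand 13 mm farther back than shut.
Start: joints at [1.276, 0.521, -0.036, 1.599, 0.021, 1.021, -0.113], TCP at [0.139, -0.609, 0.21] pointing down, gripper open.
Joint ranges: [-2.91, 2.91], [-0.3, 2.13], [-1.5, 1.42], [0.17, 2.43], [-1.26, 4.41], [0.16, 1.93], [-2.52, 2.52]. Speed limits (rad/s): [1.89, 1.89, 2.39, 2.39, 3.01, 3.01, 3.01].

## Interface

Orientations are given as [roll, pitch, yaw] about the fixed x, y, z axes, in that order (R = Rz(yaw) Ry(pitch) Rx(roll)).
In Python, from workcell import bot gives the robot as it stands.
- The arm moves only by the tool servo_tool, never from a script. Its argument "plan" is a list of rows, each a list of 7 numbers: the finger opening in cm, from 0 to 8.54, then the shift along the tool's x, y, z in cm, then the turn, a rotation vector about the tool's x, y, z in degrees. In form: [[fingers, x, y, z, wx, wy, wz], ...]. A call has 1 to 10 rows; each row is the pose to reach, as a shift and turn from the pose commanded when the call began, along the tool's axes at that moment; what a row does not reach only later rows make up. A row lasts 1/10 s, in which the tool goes at most 50 mm and 8.59 degrees, less where a joint would pass 70% of its speed; a pose out of reach is approached as far as the arm can. A call with a gripper value outside its range is refused whole. The fingers move at their own pace and stop on an object; "force" is the grip in N (left out, the last holds). Time passes only in rows, so rows that repeat a pose let the fingers close. It gives the time, the measured TCP pose, the force, the opening and the grip force at its end, in the units of the state.
- bot.observe(): the state, without advancing time (a new reading comes with each control period).
- bot.grab_frame(name): name is "scene" or "side" or "wrist"; returns a dict with "frame" (480x640x3 uint8, blue, green, red), "mtx" (3x3 intrinsics, pixels), "k1" (the pictures are not rectified: a ray, as slopes to the right and down, at radius r is drawn at 1 + k1 r^2 times it, then the intrinsics apply), "R" (3x3) and "t" (3): a world point X has camera coordinates R X + t; the wrist camera has in their place "T_tool_cam" (4x4, takes a point from camera to tool coordinates, whose origin is the TCP and whose axes are the flange's). Camera axes: x right, y down, z forward; pixel columns grow to the right and rows downward; lengths in m; the calibration is good to about 2 mm. A picture is of the moment at which its call begins: read the wrist's pose just before it. There is no depth.
- bot.job_done(): hands the job in; it is judged then, once.
The state is a dict: "clock": time; "qpos": joint angles; "qd": joint speeds; "joint_efforts": joint torques, N m; "position": TCP position; "tool_rot": TCP orientation; "force": force on the tool from outside, world axes, zero at the start; "moment": the same for the moment, N m; "grip_width": finger opening in m; "finger_force": force on a finger pad.
Only numpy, scipy, OpenCV 4.12 (cv2) and the standard library are available. Lean on these libraries where they do the work, as an engineer would, in place of code of your own. Each camera call takes 0.05 s, during which the arm holds its last target. There are 200 camera calls.

## Working session

There is one attempt and no reset: what is moved stays moved. The work goes in short steps, Python scripts to look and compute and a tool call to move; the robot and the scene stay as the last step left them, time stands still between calls to the robot, and variables do not carry over. Pictures are saved under pics/ and viewed, at most 10 in all, crops included, and the job is handed in when it is done.

Besides the shell and the picture viewer there is one more tool, called after "Request:" as a command line: name --pt "numbers of a row" for each row, then --argument value for the rest. servo_tool: Moves the arm, as the interface text tells. Its arguments: {"type":"object","properties":{"plan":{"type":"array","items":{"type":"array","items":{"type":"number"}}},"force":{"type":"number"}},"required":["plan"]}

```bash
mkdir -p pics
cat > h.py <<'E'
import numpy as np, cv2
from scipy.spatial.transform import Rotation as Ro
from workcell import bot
def save(n,fn):
    f=bot.grab_frame(n); cv2.imwrite('pics/'+fn,f['frame']); np.savez('pics/'+fn+'.npz',**{k:v for k,v in f.items()}); return f
E
python3 - <<'E'
from h import *
s=bot.observe(); print(s)
for n in('scene','side'):
    f=save(n,n+'0.png'); print(n,f['mtx'],f['k1'],f['R'],f['t'])
E
```

```text
{'clock': 0.0, 'qpos': array([ 1.27580487,  0.52197803, -0.03631339,  1.60000542,  0.02119524,
        1.02107313, -0.11280322]), 'qd': array([-0.00039437, -0.00058116,  0.00102728, -0.00061209, -0.00081477,
        0.00083737,  0.00055766]), 'joint_efforts': array([-3.97144368e-04, -9.27106619e+01,  1.97983995e+00, -3.69934487e+01,
        1.77726836e-02,  8.02399940e-03, -8.13843371e-06]), 'position': array([ 0.13919298, -0.60894416,  0.20964924]), 'tool_rot': array([-3.14051643e+00,  7.91359954e-05,  2.24763624e-01]), 'force': array([-0.09936713,  0.51990804,  0.14796784]), 'moment': array([ 0.02275988, -0.01003178,  0.03033516]), 'finger_force': 0.0, 'grip_width': 0.08558602456409879}
scene [[452.54727152   0.         322.6954202 ]
 [  0.         452.54727152 235.75454956]
 [  0.           0.           1.        ]] -0.05014295465458423 [[-0.78227726 -0.62259207 -0.02052808]
 [-0.27420662  0.37375182 -0.88607015]
 [ 0.55933266 -0.68752359 -0.46309642]] [0.43709951 0.21790003 0.97255937]
side [[501.72903707   0.         317.17257105]
 [  0.         501.72903707 234.42466769]
 [  0.           0.           1.        ]] -0.02385558639621048 [[ 0.97792777 -0.20785308 -0.02131603]
 [-0.1528043  -0.64186636 -0.75143757]
 [ 0.14250658  0.73810885 -0.65945978]] [-0.49944225  0.1876168   1.15333368]
```

View pics/scene0.png

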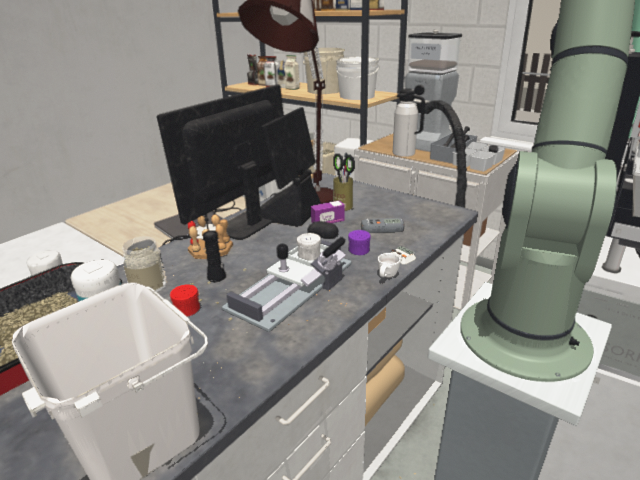

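View pics/side0.png

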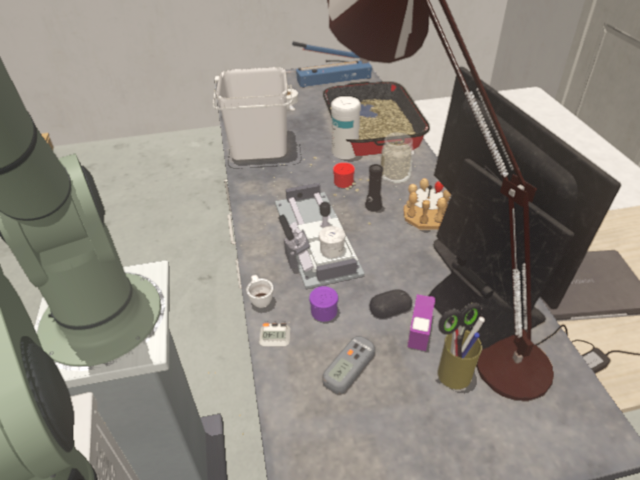

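The scene view shows the shuttle at about (290,280) and the side view at about (320,235). There are three tins: white in the tray (scene 308,245; side 332,238), purple (359,242; 324,303) and red (185,299; 343,176). The white one in the tray is the one described. I'll confirm it with an enlarged crop.

Run:
```python
import cv2,numpy as np
a=cv2.imread('pics/scene0.png')[220:340,215:375]; b=cv2.imread('pics/side0.png')[170:290,240:400]
c=np.vstack([cv2.resize(x,(400*1,300),interpolation=3) for x in(a,b)])
c=np.hstack([cv2.resize(a[:, :],None,fx=2.5,fy=2.5,interpolation=2),cv2.resize(b,None,fx=2.5,fy=2.5,interpolation=2)])
# tighter: stack vertically at 5x would be 800x1200; use narrower crops at 5x
a=cv2.imread('pics/scene0.png')[225:330,220:360]; b=cv2.imread('pics/side0.png')[180:290,265:365]
A=cv2.resize(a,None,fx=3.3,fy=3.3,interpolation=2);B=cv2.resize(b,None,fx=3.3,fy=3.3,interpolation=2)
H=max(A.shape[0],B.shape[0]);c=np.zeros((H,A.shape[1]+B.shape[1],3),np.uint8);c[:A.shape[0],:A.shape[1]]=A;c[:B.shape[0],A.shape[1]:]=B
print(c.shape,A.shape);cv2.imwrite('pics/crop0.png',c)
```

```text
(363, 792, 3) (346, 462, 3)
```

View pics/crop0.png

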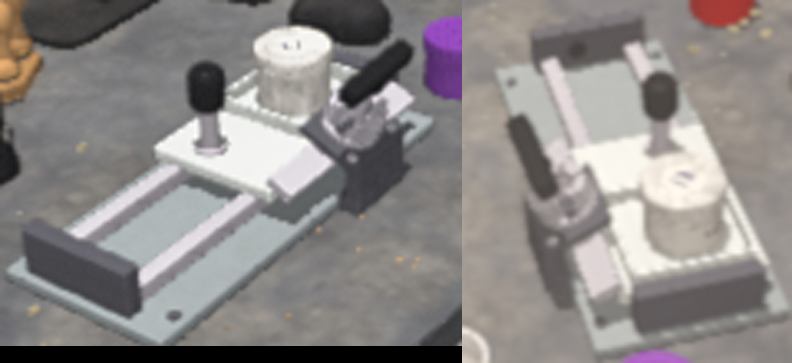

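The crop confirms the white tin in the carriage tray, next to the black knob (scene 282,252; side 325,209). The T-handle is at scene (334,247) and side (286,228).

```bash
cat >> h.py <<'E'
def ray(f,uv):
    K=f['mtx'];d=(np.array(uv,float)-K[:2,2])/K[0,0];s=d.copy()
    for _ in range(20): s=d/(1+float(f['k1'])*(s@s))
    if 'T_tool_cam' in f: raise SystemExit
    R=f['R'];return -R.T@f['t'], R.T@np.r_[s,1]
def tri(obs):
    A=np.zeros((3,3));b=np.zeros(3)
    for f,uv in obs:
        o,d=ray(f,uv);d/=np.linalg.norm(d);P=np.eye(3)-np.outer(d,d);A+=P;b+=P@o
    x=np.linalg.solve(A,b)
    return x,[np.linalg.norm(np.cross(x-ray(f,u)[0],ray(f,u)[1]/np.linalg.norm(ray(f,u)[1]))) for f,u in obs]
def onz(f,uv,z):
    o,d=ray(f,uv);return o+d*(z-o[2])/d[2]
E
python3 - <<'E'
from h import *
S=np.load('pics/scene0.png.npz');D=np.load('pics/side0.png.npz')
c=lambda x,y:(220+x/3.3,225+y/3.3)
e=lambda x,y:(265+(x-462)/3.3,180+y/3.3)
print('knob',tri([(S,c(206,88)),(D,e(660,97))]))
print('T',tri([(S,c(376,74)),(D,e(531,157))]))
print('Tl',tri([(S,c(348,96)),(D,e(518,125))])[0],'Tr',tri([(S,c(404,50)),(D,e(545,190))])[0])
for n,f,p in [('L',S,c(10,270)),('F',S,c(163,343)),('R',S,c(432,122)),('sL',D,e(498,72)),('sR',D,e(597,352)),('sRR',D,e(783,305))]: print(n,onz(f,p,.012))
print('tin',tri([(S,c(292,72)),(D,e(684,208))]))
E
```

```text
knob (array([0.56544048, 0.15224428, 0.08991864]), [np.float64(0.00018385583228595375), np.float64(0.0001838558322859924)])
T (array([0.45386055, 0.08349006, 0.10807755]), [np.float64(6.146487595457836e-05), np.float64(6.146487595451668e-05)])
Tl [0.45030208 0.12201063 0.10815729] Tr [0.45745896 0.04319814 0.10995425]
L [0.59536531 0.33370517 0.012     ]
F [0.44984245 0.3252199  0.012     ]
R [ 0.47197067 -0.01575213  0.012     ]
sL [0.45665192 0.31573402 0.012     ]
sR [ 0.47746737 -0.02886183  0.012     ]
sRR [ 0.6205295  -0.01389998  0.012     ]
tin (array([0.56203751, 0.05471791, 0.06101792]), [np.float64(0.0005553338965401022), np.float64(0.0005553338965401641)])
```

```bash
cat >> h.py <<'E'
yaw=0.072
Rs=Ro.from_euler('z',yaw).as_matrix()
T0=np.array([.454,.0835,.108]); ax=Rs@np.array([-np.sin(np.radians(25)),0,np.cos(np.radians(25))])
Rg=np.column_stack([Rs[:,1],np.cross(-ax,Rs[:,1]),-ax])
def rel(p0,R0,p,R): return np.round(R0.T@(p-p0)*100,2),np.round(np.degrees(Ro.from_matrix(R0.T@R).as_rotvec()),1)
def down(y): return Ro.from_euler('xyz',[np.pi,0,y]).as_matrix()
def cur():
    s=bot.observe();return s,np.array(s['position']),Ro.from_euler('xyz',s['tool_rot']).as_matrix()
E
python3 - <<'E'
from h import *
s,p,R=cur(); w=np.array([.42,-.30,.27]);R1=down(.95)
print(rel(p,R,w,R1)); print(rel(w,R1,T0+.08*ax,Rg))
E
```

```text
(array([ 34.26, -23.87,  -6.01]), array([ -0.1,  -0. , -41.6]))
(array([ 31.01, -22.14,   8.95]), array([-24. ,   8.7, -39.1]))
```

Request:
servo_tool --pt "8.5 3 -2 -3 0 0 -4" --pt "8.5 7 -4.5 -5 0 0 -8" --pt "8.5 11 -7 -6 0 0 -13" --pt "8.5 15 -10 -6 0 0 -17" --pt "8.5 18.5 -12.5 -6 0 0 -22" --pt "8.5 22 -15 -6 0 0 -26" --pt "8.5 25.5 -17.5 -6 0 0 -30" --pt "8.5 28.5 -20 -6 0 0 -34" --pt "8.5 31.5 -22 -6 0 0 -38" --pt "8.5 34.3 -23.9 -6 0 0 -41.6"

```text
clock: 1.1
position: [0.4213, -0.2983, 0.2702]
tool_rot: [-3.141, -0.0, 0.954]
force: [1.1, 0.2, 0.2]
grip_width: 0.0851
finger_force: 0.0
```

Run:
```python
from h import *
s,p,R=cur(); print(s['qpos'],p,s['tool_rot'],s['force']); print(rel(p,R,T0+.08*ax,Rg))
```

```text
[ 0.77631469  0.29983407 -0.34629099  1.79550865  0.11472407  1.0660073
 -0.2279387 ] [ 0.4212658  -0.29832333  0.27015583] [-3.14146176e+00 -3.22500753e-05  9.54200283e-01] [1.11968063 0.21239075 0.19405037]
(array([ 30.9 , -22.02,   8.97]), array([-24. ,   8.6, -38.8]))
```

Request:
servo_tool --pt "8.5 3 -2 0.5 -2 1 -4" --pt "8.5 6 -4.5 1 -5 2 -8" --pt "8.5 9.5 -7 2 -7 2.5 -12" --pt "8.5 12.5 -9 3 -10 3.5 -16" --pt "8.5 15.5 -11 4 -12 4.3 -19.5" --pt "8.5 18.5 -13 5 -14 5 -23" --pt "8.5 21.5 -15.5 6 -17 6 -27" --pt "8.5 25 -18 7 -19 7 -31" --pt "8.5 28 -20 8 -22 8 -35" --pt "8.5 30.9 -22 9 -24 8.6 -38.8"

```text
clock: 2.1
position: [0.4172, 0.0505, 0.1839]
tool_rot: [2.751, 0.005, 1.592]
force: [-0.7, -0.9, 0.2]
grip_width: 0.0851
finger_force: 0.0
```

Run:
```python
from h import *
s,p,R=cur(); print(s['qpos'],p,s['tool_rot'],s['force']); print(rel(p,R,T0+.08*ax,Rg))
f=bot.grab_frame('wrist');cv2.imwrite('pics/w1.png',f['frame']);print(f['T_tool_cam'],f['mtx'],f['k1']);np.savez('pics/w1.npz',p=p,Rt=R,**f)
```

```text
[ 0.38012932  0.11980728 -0.79671757  2.41894301  0.71993075  0.35383291
 -1.02052676] [0.41719992 0.05052093 0.18392874] [2.75093113 0.00531628 1.59191093] [-0.65682306 -0.86439532  0.15156851]
(array([3.05, 0.22, 0.44]), array([-2.6,  1.5, -2.5]))
[[ 2.46754052e-04 -9.59063523e-01 -2.83190920e-01  7.23865439e-02]
 [ 9.99999906e-01  3.37858386e-04 -2.72867597e-04 -7.66533961e-04]
 [ 3.57375786e-04 -2.83190826e-01  9.59063516e-01 -1.65585374e-01]
 [ 0.00000000e+00  0.00000000e+00  0.00000000e+00  1.00000000e+00]] [[367.05644561   0.         320.72873369]
 [  0.         367.05644561 240.60377554]
 [  0.           0.           1.        ]] 0.013499943174822279
```

View pics/w1.png

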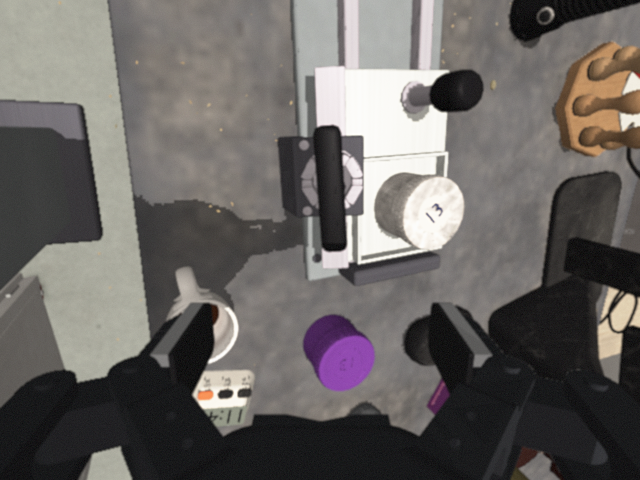

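The wrist view shows the black T-bar from (322,130) to (334,248), with the collar at (332,180), the knob at (457,90) and the tin at (430,212). I'll refine the bar from these.

```bash
cat >> h.py <<'E'
def wray(f,uv,p,R):
    K=f['mtx'];d=(np.array(uv,float)-K[:2,2])/K[0,0];s=d.copy()
    for _ in range(20): s=d/(1+float(f['k1'])*(s@s))
    M=f['T_tool_cam'];return p+R@M[:3,3],R@M[:3,:3]@np.r_[s,1]
E
python3 - <<'E'
from h import *
f=np.load('pics/w1.npz');p=f['p'];R=f['Rt']
g=cv2.cvtColor(f['frame'],6)
m=(g<55).astype(np.uint8);n,l,st,c=cv2.connectedComponentsWithStats(m)
k=l[190,330];print(st[k],c[k]); 
ys,xs=np.nonzero(l==k);print(cv2.minAreaRect(np.column_stack([xs,ys]).astype(np.float32)))
P=[]
for uv in [(327,130),(335,247),(331,188.5)]:
    o,d=wray(f,uv,p,R);q=T0+.010*ax;x=o+d*((q-o)@ax)/(d@ax)-.010*ax;print(x);P.append(x)
v=P[1]-P[0];print(np.linalg.norm(v),np.arctan2(v[0],-v[1]))
o,d=wray(f,(457,90),p,R);print('knobtop?',o+d*(.10-o[2])/d[2])
E
```

```text
[ 312  126   34  125 2981] [329.66990943 189.25696075]
((329.6802978515625, 188.19581604003906), (124.46412658691406, 28.874902725219727), 86.02750396728516)
[0.45061675 0.12473611 0.10780972]
[0.45838416 0.0479874  0.1088478 ]
[0.45431034 0.08826808 0.10830429]
0.07714774722837965 0.10086229759997994
knobtop? [0.55909001 0.155599   0.1       ]
```

```bash
sed -i 's/^yaw=.*/yaw=0.085/; s/^T0=np.array(\[[^]]*\])/T0=np.array([.454,.086,.108])/' h.py
python3 - <<'E'
from h import *
s,p,R=cur(); print(p,s['qpos']);print(rel(p,R,T0+.035*ax,Rg))
E
```

```text
[0.41737528 0.05333941 0.18360819] [ 0.39148911  0.12398541 -0.81798817  2.41880234  0.73894134  0.35667357
 -1.04155119]
(array([3.11, 0.43, 4.91]), array([-2.5,  1.7, -3. ]))
```

Request:
servo_tool --pt "8.5 0.8 0.1 1.5 -1 0.5 -1" --pt "8.5 1.6 0.2 3 -1.5 1 -1.5" --pt "8.5 2.4 0.3 4 -2 1.3 -2.3" --pt "8.5 3.1 0.4 4.9 -2.5 1.7 -3" --pt "8.5 3.1 0.4 4.9 -2.5 1.7 -3"

```text
clock: 2.65
position: [0.4417, 0.0785, 0.1403]
tool_rot: [2.708, -0.005, 1.642]
force: [-1.2, -0.9, -0.3]
grip_width: 0.0849
finger_force: 0.0
```

Run:
```python
from h import *
s,p,R=cur(); print(p,s['qpos'],s['force']);print(rel(p,R,T0+.035*ax,Rg),rel(p,R,T0-.015*ax,Rg))
```

```text
[0.44170684 0.07854558 0.14031998] [ 0.69557963  0.52737521 -1.37417661  2.43146867  1.43465084  0.70765428
 -1.69148598] [-1.20222169 -0.85959868 -0.25065411]
(array([ 0.64, -0.21, -0.03]), array([-0.2,  0.1, -0.8])) (array([ 0.64, -0.19,  4.97]), array([-0.2,  0.1, -0.8]))
```

Request:
servo_tool --pt "8.0 0.4 -0.1 1 0 0 -0.4" --pt "7.0 0.6 -0.2 2 0 0 -0.8" --pt "6.0 0.6 -0.2 3 0 0 -0.8" --pt "5.0 0.6 -0.2 4 0 0 -0.8" --pt "5.0 0.6 -0.2 5 0 0 -0.8" --pt "5.0 0.6 -0.2 5 0 0 -0.8"

```text
clock: 3.25
position: [0.4589, 0.0847, 0.0932]
tool_rot: [2.713, 0.005, 1.654]
force: [-0.8, -0.1, 0.2]
grip_width: 0.05
finger_force: 0.0
```

Run:
```python
from h import *
s,p,R=cur(); print(p,s['qpos'],s['force'],s['grip_width']);print(rel(p,R,T0-.017*ax,Rg))
f=bot.grab_frame('wrist');cv2.imwrite('pics/w2.png',f['frame'])
```

```text
[0.45892772 0.08474836 0.09319253] [ 0.61863516  0.76593009 -1.37362535  2.42489854  1.61922449  0.91641992
 -1.80160768] [-0.83220173 -0.13679946  0.1733581 ] 0.05004971905761935
(array([0.17, 0.19, 0.15]), array([-0.4,  0.3,  0. ]))
```

View pics/w2.png

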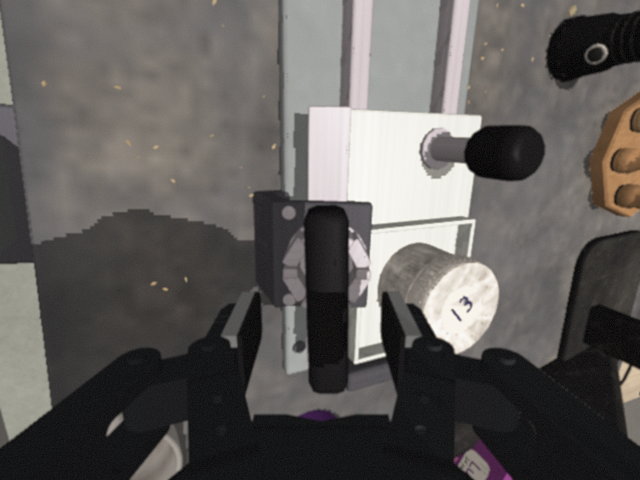

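The fingers straddle the bar: pads at (240,330) and (400,330), bar at x≈328. Closing now.

Request:
servo_tool --pt "5 0.2 0.2 0 0 0 0" --pt "3 0.2 0.2 0 0 0 0" --pt "1 0.2 0.2 0 0 0 0" --pt "1 0.2 0.2 0 0 0 0" --pt "1 0.2 0.2 0 0 0 0" --pt "1 0.2 0.2 0 0 0 0" --pt "1 0.2 0.2 0 0 0 0" --force 60

```text
clock: 4.0
position: [0.4609, 0.0876, 0.0956]
tool_rot: [2.709, 0.005, 1.656]
force: [-5.9, -0.8, 12.0]
grip_width: 0.0154
finger_force: 58.4
```

Run:
```python
from h import *
s,p,R=cur(); print(p,s['qpos'],s['force'],R.T@s['force'],s['moment'],s['grip_width']);print(rel(p,R,T0-.017*ax,Rg))
```

```text
[0.46089159 0.08757834 0.09559723] [ 0.61421312  0.76267009 -1.37622265  2.42027434  1.61500406  0.91763626
 -1.80009903] [-5.88993406 -0.75098648 12.04793825] [ -0.3061417   -0.3422607  -13.42375711] [-0.1943425   0.68518901 -0.1507047 ] 0.015408811188799816
(array([-0.1 , -0.11,  0.28]), array([-0.2,  0.2,  0.1]))
```

Request:
servo_tool --pt "1 0 0 -0.5 0 0 0" --pt "1 0 0 -1.0 0 0 0" --pt "1 0 0 -1.5 0 0 0" --pt "1 0 0 -2.0 0 0 0" --pt "1 0 0 -2.4 0 0 0" --pt "1 0 0 -2.7 0 0 0" --pt "1 0 0 -2.7 0 0 0"

```text
clock: 4.7
position: [0.4495, 0.0864, 0.1201]
tool_rot: [2.71, 0.005, 1.655]
force: [5.0, 0.7, -13.6]
grip_width: 0.0157
finger_force: 58.8
```

Run:
```python
from h import *
s,p,R=cur(); print(p,s['qpos'],R.T@s['force'],s['moment'],s['grip_width'],(p-np.array([0.46089159,0.08757834,0.09559723]))@ax);print(rel(p,R,T0-.017*ax,Rg))
f=bot.grab_frame('wrist');cv2.imwrite('pics/w3.png',f['frame'])
```

```text
[0.44951528 0.0864439  0.1201265 ] [ 0.66128737  0.67835084 -1.42489815  2.42676401  1.52221475  0.86808588
 -1.75093702] [ 0.30784492 -1.13694839 14.49680854] [0.0990115  0.71352973 0.13802236] 0.015708881248974522 0.02706225072426811
(array([-0.07, -0.1 ,  2.99]), array([-0.3,  0.3,  0.1]))
```

View pics/w3.png

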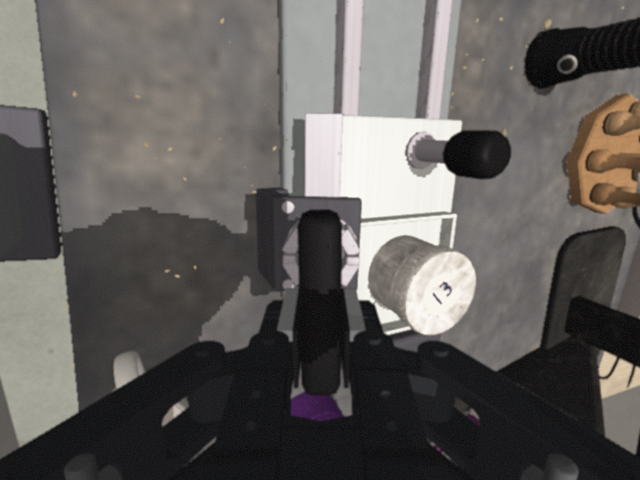

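The bar is clamped between the pads and pulled about 27 mm (14.5 N on the tool axis). Twisting now.

Request:
servo_tool --pt "1 0 0 0.1 0 0 6" --pt "1 0 0 0.1 0 0 13" --pt "1 0 0 0.1 0 0 20" --pt "1 0 0 0.1 0 0 27" --pt "1 0 0 0.1 0 0 34" --pt "1 0 0 0.1 0 0 34"

```text
clock: 5.35
position: [0.4503, 0.0865, 0.119]
tool_rot: [2.775, -0.234, 1.101]
force: [7.0, 0.7, -13.2]
grip_width: 0.0152
finger_force: 58.8
```

```bash
cat > st.py <<'E'
from h import *
s,p,R=cur(); print(np.round(s['qpos'],3),R.T@s['force'],R.T@s['moment'],s['grip_width'],'pull',(p-np.array([0.46089159,0.08757834,0.09559723]))@ax,'off',(p-T0)@Rg);print(rel(p,R,p,Rg))
E
python3 st.py
```

```text
[ 0.664  0.693 -1.434  2.426  1.527  0.884 -2.35 ] [ 0.67142621  0.63786232 14.94567996] [ 0.04777844 -0.20339273 -0.01107203] 0.015244427899502215 pull 0.02574393224170668 off [ 0.00078967  0.00133421 -0.01154458]
(array([0., 0., 0.]), array([ -0.2,   0.3, -34.2]))
```

Joint 7 falls as the tool turns this way and is near its limit, so I'll twist the other way.

Request:
servo_tool --pt "1 0 0 0 0 0 -8" --pt "1 0 0 0 0 0 -16" --pt "1 0 0 0 0 0 -24" --pt "1 0 0 0 0 0 -32" --pt "1 0 0 0 0 0 -40" --pt "1 0 0 0 0 0 -48" --pt "1 0 0 0 0 0 -56" --pt "1 0 0 0 0 0 -64" --pt "1 0 0 0 0 0 -72" --pt "1 0 0 0 0 0 -72"

```text
clock: 6.35
position: [0.4497, 0.0863, 0.1187]
tool_rot: [2.798, 0.265, 2.276]
force: [2.9, -0.7, -13.9]
grip_width: 0.0153
finger_force: 58.9
```

```bash
python3 st.py
```

```text
[ 0.643  0.653 -1.387  2.427  1.526  0.832 -1.092] [ 1.35872568 -3.07623969 13.84237292] [ 0.98797854  0.71606784 -0.00163354] 0.015349146194491962 pull 0.025719020370428194 off [ 0.00071256  0.00066836 -0.01151967]
(array([0., 0., 0.]), array([-0.4,  0.2, 38.2]))
```

Request:
servo_tool --pt "1 0 0 0 0 0 -8" --pt "1 0 0 0 0 0 -16" --pt "1 0 0 0 0 0 -22" --pt "1 0 0 0 0 0 -22"

```text
clock: 6.75
position: [0.4497, 0.0862, 0.1186]
tool_rot: [2.92, 0.372, 2.659]
force: [2.4, -1.7, -13.9]
grip_width: 0.0154
finger_force: 58.9
```

```bash
python3 st.py
```

```text
[ 0.636  0.641 -1.372  2.428  1.526  0.817 -0.715] [ 2.33056276 -3.45846016 13.56603297] [ 1.13416976  1.04987444 -0.00861329] 0.015376727392312722 pull 0.025628343918818807 off [ 0.00058041  0.00062065 -0.01142899]
(array([0., 0., 0.]), array([-0.4,  0.1, 59.9]))
```

Now lower it into the notch.

Request:
servo_tool --pt "1 0 0 0.3 0 0 0" --pt "1 0 0 0.6 0 0 0" --pt "1 0 0 0.8 0 0 0" --pt "1 0 0 0.9 0 0 0" --pt "1 0 0 0.9 0 0 0"

```text
clock: 7.25
position: [0.4537, 0.0869, 0.1104]
tool_rot: [2.919, 0.372, 2.661]
force: [0.8, -4.2, -13.8]
grip_width: 0.0159
finger_force: 59.2
```

```bash
python3 st.py
```

```text
[ 0.617  0.667 -1.352  2.426  1.56   0.83  -0.735] [ 2.55596471 -6.31504649 12.79259531] [1.80311116e+00 9.95732686e-01 1.20917660e-03] 0.01590944973543649 pull 0.016429069385422303 off [ 0.00092462  0.00081787 -0.00222972]
(array([0., 0., 0.]), array([-0.4,  0.1, 60. ]))
```

Request:
servo_tool --pt "2 0 0 0 0 0 0" --pt "3 0 0 0 0 0 0" --pt "4 0 0 0 0 0 0" --pt "4.5 0 0 0 0 0 0" --pt "4.5 0 0 0 0 0 0" --pt "4.5 0 0 0 0 0 0" --pt "4.5 0 0 0 0 0 0"

```text
clock: 7.95
position: [0.4539, 0.0871, 0.1107]
tool_rot: [2.919, 0.373, 2.661]
force: [-0.5, -0.0, 0.9]
grip_width: 0.0448
finger_force: 0.0
```

```bash
python3 st.py
python3 - <<'E'
from h import *
f=bot.grab_frame('wrist');cv2.imwrite('pics/w4.png',f['frame'])
E
```

```text
[ 0.617  0.667 -1.352  2.425  1.56   0.829 -0.734] [ 0.07036204 -0.01246093 -1.03070357] [ 0.18638316  0.38071157 -0.08049071] 0.04481479169599972 pull 0.016630379174942676 off [ 0.00105665  0.00116757 -0.00243103]
(array([0., 0., 0.]), array([-0.4,  0.1, 60.1]))
```

View pics/w4.png

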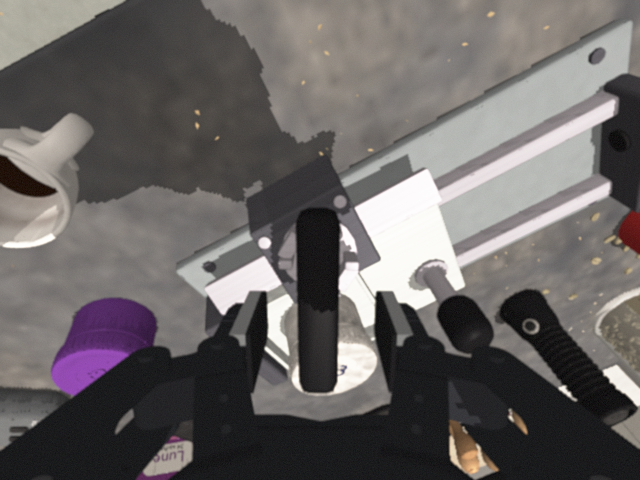

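The bar stays vertical in the picture (208–392 rows) with the fingers open, so it holds in the notch. Next I'll back off along the axis and go over the knob.

Run:
```python
from h import *
s,p,R=cur(); z=R[:,2]; K=np.array([.564,.153,0])
A=p-.035*z; print(rel(A,R,K+[0,0,.19],down(yaw+np.pi/2)))
```

```text
(array([-9.15, 11.76,  1.09]), array([22.3, 13.2, 59.1]))
```

Request:
servo_tool --pt "4.5 0 0 -1 0 0 0" --pt "4.5 0 0 -2 0 0 0" --pt "4.5 0 0 -3 0 0 0" --pt "4.5 0 0 -3.5 0 0 0" --pt "4.5 0 0 -3.5 0 0 0"

```text
clock: 8.5
position: [0.4395, 0.0857, 0.1429]
tool_rot: [2.919, 0.374, 2.661]
force: [-0.5, -0.4, -0.5]
grip_width: 0.0452
finger_force: 0.0
```

Run:
```python
from h import *
s,p,R=cur(); K=np.array([.564,.153,0]); print(s['qpos'],p)
print(rel(p,R,K+[0,0,.19],down(yaw+np.pi/2)))
save('scene','s4.png');save('side','d4.png')
```

```text
[ 0.69777558  0.55707985 -1.42821241  2.42831513  1.42262601  0.76693797
 -0.64008014] [0.43953471 0.08567451 0.14291836]
(array([-9.1 , 11.76,  1.14]), array([22.3, 13.2, 59. ]))
```

Request:
servo_tool --pt "4.5 0 1 -1 1 1 4" --pt "4.5 -1 2.5 -1.2 4 2.5 11" --pt "4.5 -2.2 4 -1.0 7 4 18" --pt "4.5 -3.5 5.5 -0.6 10 6 26" --pt "4.5 -5 7 -0.1 13 7.5 33" --pt "4.5 -6.5 8.5 0.3 16 9 40" --pt "4.5 -7.5 10 0.7 18 11 47" --pt "4.5 -8.5 11 1.0 20 12 53" --pt "4.5 -9.1 11.8 1.1 22.3 13.2 59" --pt "4.5 -9.1 11.8 1.1 22.3 13.2 59"

```text
clock: 9.6
position: [0.565, 0.1537, 0.1888]
tool_rot: [-3.139, -0.001, 1.652]
force: [0.0, 0.5, 0.5]
grip_width: 0.0451
finger_force: 0.0
```

Run:
```python
from h import *
s,p,R=cur(); K=np.array([.564,.153,0]); print(s['qpos'],p,s['force'])
print(rel(p,R,K+[0,0,.08],down(yaw+np.pi/2)))
f=bot.grab_frame('wrist');cv2.imwrite('pics/w5.png',f['frame']);np.savez('pics/w5.npz',p=p,Rt=R,**f)
```

```text
[ 0.37543442  0.75259162 -1.1782312   1.68918852  0.73524479  1.2185903
 -0.90212541] [0.56504994 0.15365884 0.18878827] [0.03016915 0.49972171 0.48874401]
(array([-0.07, -0.08, 10.88]), array([-0.2, -0.1, -0.2]))
```

View pics/w5.png

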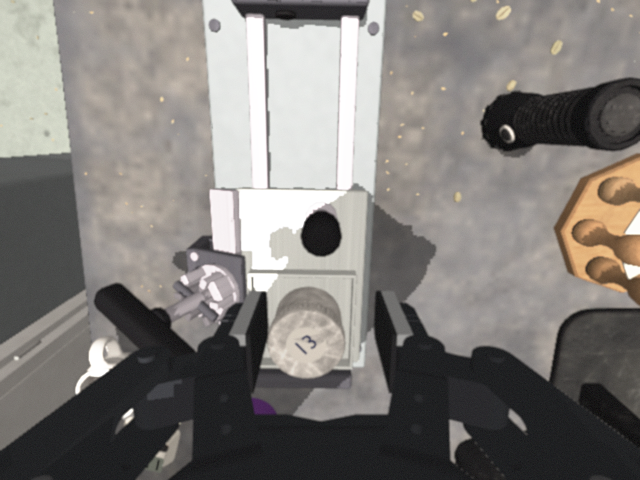

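The handle stands out and turned (bar end at (120,300), collar at (210,285)). The knob's top is at (321,233) and the tin at (305,335).

Run:
```python
from h import *
f=np.load('pics/w5.npz');o,d=wray(f,(321,232),f['p'],f['Rt']);x=o+d*(.108-o[2])/d[2];print(x)
s,p,R=cur();print(rel(p,R,np.r_[x[:2],.082],down(yaw+np.pi/2)))
```

```text
[0.56306338 0.15963921 0.108     ]
(array([ 0.6 , -0.02, 10.67]), array([-0.1, -0. ,  0.1]))
```

Request:
servo_tool --pt "5.5 0.4 0 3 0 0 0" --pt "5.5 0.4 0 6 0 0 0" --pt "5.5 0.4 0 8.5 0 0 0" --pt "5.5 0.4 0 10.5 0 0 0" --pt "5.5 0.4 0 10.5 0 0 0" --pt "2 0.4 0 10.5 0 0 0" --pt "2 0.4 0 10.5 0 0 0" --pt "2 0.4 0 10.5 0 0 0" --pt "2 0.4 0 10.5 0 0 0" --force 35

```text
clock: 10.55
position: [0.5644, 0.1579, 0.0861]
tool_rot: [3.14, -0.001, 1.657]
force: [4.2, 0.8, 7.8]
grip_width: 0.0207
finger_force: 23.6
```

Run:
```python
from h import *
s,p,R=cur(); print(s['qpos'],p,s['force'],s['grip_width'],s['finger_force'])
print(rel(p,R,p+.13*Rs[:,1],R))
```

```text
[ 0.31400441  0.86638158 -1.07797317  1.77233971  0.87501592  1.06539088
 -1.00237033] [0.5644119  0.15786881 0.08605771] [4.23902081 0.7742508  7.75108645] 0.020654802575852924 23.56942575685698
(array([1.3e+01, 1.0e-02, 1.0e-02]), array([0., 0., 0.]))
```

The grip is too high, on the rounded top. I'll reopen and go lower.

Request:
servo_tool --pt "5.5 0 0 0 0 0 0" --pt "5.5 0 0 0 0 0 0" --pt "5.5 0 0 0 0 0 0" --pt "5.5 0 0 0.8 0 0 0" --pt "5.5 0 0 1.5 0 0 0" --pt "2 0 0 1.5 0 0 0" --pt "2 0 0 1.5 0 0 0" --pt "2 0 0 1.5 0 0 0" --pt "2 0 0 1.5 0 0 0" --force 35

```text
clock: 11.45
position: [0.5644, 0.1577, 0.0698]
tool_rot: [3.141, -0.001, 1.656]
force: [8.9, 2.0, -8.8]
grip_width: 0.0277
finger_force: 35.9
```

Run:
```python
from h import *
s,p,R=cur(); print(s['qpos'],p,s['force'],s['grip_width'],s['finger_force'])
f=bot.grab_frame('wrist');cv2.imwrite('pics/w6.png',f['frame'])
```

```text
[ 0.30485566  0.88643767 -1.06051295  1.78015024  0.89764536  1.04424719
 -1.01697673] [0.5643804  0.15765692 0.0698383 ] [ 8.92369491  1.99747973 -8.83132031] 0.027688531107257133 35.9358850348508
```

View pics/w6.png

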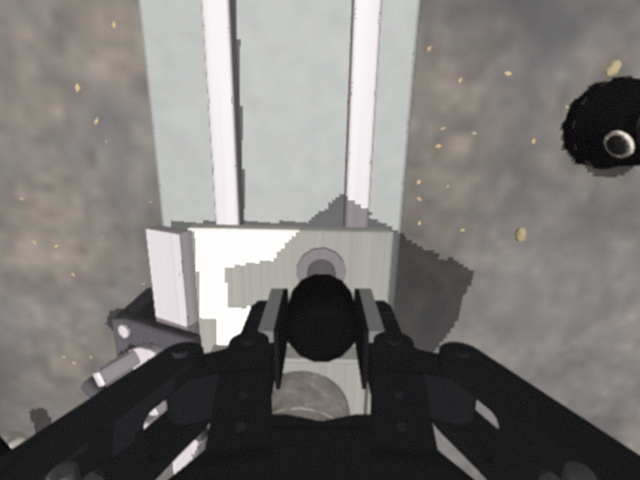

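The pads now hold the knob on its sides at (321,320). Sliding gently.

Request:
servo_tool --pt "2 0.2 0 0 0 0 0" --pt "2 0.6 0 0 0 0 0" --pt "2 1.2 0 0 0 0 0" --pt "2 1.9 0 0 0 0 0" --pt "2 2.6 0 0 0 0 0" --pt "2 3.3 0 0 0 0 0" --pt "2 4.0 0 0 0 0 0" --pt "2 4.7 0 0 0 0 0" --pt "2 5.4 0 0 0 0 0" --pt "2 6.1 0 0 0 0 0"

```text
clock: 12.5
position: [0.5604, 0.2177, 0.0699]
tool_rot: [3.139, 0.001, 1.655]
force: [15.6, -2.1, -9.5]
grip_width: 0.0277
finger_force: 36.0
```

Run:
```python
from h import *
s,p,R=cur(); print(s['qpos'],p,s['force'],s['grip_width'],s['finger_force'])
print((p-np.array([0.5643804,0.15765692,0.0698383]))@Rs)
```

```text
[ 0.19160231  0.90062209 -1.05275441  1.74003711  0.89713419  1.0612583
 -1.09913102] [0.56042057 0.21767044 0.06986864] [15.63961251 -2.10337217 -9.4982172 ] 0.027708622948488238 36.032450500060804
[1.14947813e-03 6.01330284e-02 3.03409646e-05]
```

Request:
servo_tool --pt "2 0.4 0.1 0 0 0 0" --pt "2 1.1 0.15 0 0 0 0" --pt "2 1.8 0.2 0 0 0 0" --pt "2 2.5 0.22 0 0 0 0" --pt "2 3.2 0.24 0 0 0 0" --pt "2 3.9 0.26 0 0 0 0" --pt "2 4.6 0.28 0 0 0 0" --pt "2 5.2 0.3 0 0 0 0" --pt "2 5.8 0.31 0 0 0 0" --pt "2 6.3 0.32 0 0 0 0"

```text
clock: 13.5
position: [0.5565, 0.2813, 0.0698]
tool_rot: [3.142, 0.0, 1.656]
force: [4.8, -2.4, -2.2]
grip_width: 0.0277
finger_force: 36.5
```

Run:
```python
from h import *
s,p,R=cur(); print(p,s['force'],s['grip_width'],s['finger_force'])
print((p-np.array([0.5643804,0.15765692,0.0698383]))@Rs)
```

```text
[0.55646108 0.28131214 0.06979644] [ 4.78508961 -2.42458937 -2.15758357] 0.027717750853948682 36.49531139060855
[ 2.60731272e-03  1.23881116e-01 -4.18623831e-05]
```

At 124 mm; push on to the stop.

Request:
servo_tool --pt "2 0.2 0 0 0 0 0" --pt "2 0.4 0 0 0 0 0" --pt "2 0.6 0 0 0 0 0" --pt "2 0.75 0 0 0 0 0" --pt "2 0.85 0 0 0 0 0" --pt "2 0.85 0 0 0 0 0" --pt "2 0.85 0 0 0 0 0"

```text
clock: 14.2
position: [0.5561, 0.2875, 0.0697]
tool_rot: [-3.141, 0.004, 1.655]
force: [3.8, -13.0, 1.7]
grip_width: 0.0279
finger_force: 37.1
```

Run:
```python
from h import *
s,p,R=cur(); print(p,s['force'],s['grip_width'],s['finger_force'])
print((p-np.array([0.5643804,0.15765692,0.0698383]))@Rs)
```

```text
[0.55607416 0.28750562 0.06969755] [  3.79031736 -13.04367953   1.6580671 ] 0.027890054145833912 37.08056178758852
[ 0.00274761  0.13008509 -0.00014075]
```

It's at the stop (130 mm, 13 N reaction). Relax, release and rise.

Request:
servo_tool --pt "2 -0.15 0 0 0 0 0" --pt "3.5 -0.15 0 0 0 0 0" --pt "5 -0.15 0 0 0 0 0" --pt "5.5 -0.15 0 0 0 0 0" --pt "5.5 -0.15 0 0 0 0 0" --pt "5.5 -0.15 0 -2 0 0 0" --pt "5.5 -0.15 0 -5 0 0 0" --pt "5.5 -0.15 0 -9 0 0 0" --pt "5.5 -0.15 0 -12 0 0 0" --pt "5.5 -0.15 0 -12 0 0 0"

```text
clock: 15.2
position: [0.5563, 0.2899, 0.1953]
tool_rot: [3.137, -0.003, 1.657]
force: [-0.6, 0.2, -1.2]
grip_width: 0.0551
finger_force: 0.0
```

Run:
```python
from h import *
s,p,R=cur(); print(p,s['force'])
f=save('scene','s7.png'); g=bot.grab_frame('wrist')['frame']
a=cv2.resize(f['frame'][205:345,215:375],(400,350),interpolation=2);b=cv2.resize(g,(400,300))
c=np.zeros((350,800,3),np.uint8);c[:,:400]=a;c[:300,400:]=b;cv2.imwrite('pics/f7.png',c)
```

```text
[0.55627837 0.28994869 0.19533901] [-0.60695266  0.19583267 -1.15681346]
```

View pics/f7.png

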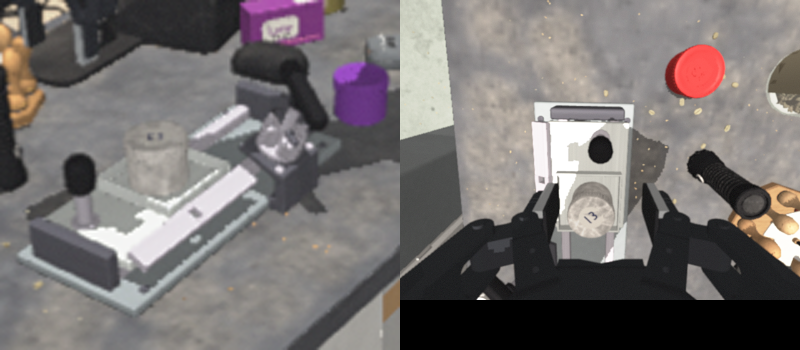

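The carriage is at the left stop with the knob at (78,175), the tin is upright in its tray at (157,158), the handle is out and turned at (310,90), and the gripper is clear. Handing in.

```bash
python3 -c "
from workcell import bot
print(bot.job_done())"
```

```text
the job is handed in; nothing more can be done
None
```

I pulled and twisted the plunger until it held in a rest notch, slid the carriage to the left stop with the tin upright in its tray, and handed the job in at about 15 s; no verdict was returned.

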